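Clamp a board in a test fixture and hold the coupler on its tilted port

TASK

In the test fixture, press the red-ended lever down until its detent holds it there by itself. Then take the blue-handled coupler off its stand and press it mouth first, squarely, onto the fixture's tilted port until the orange collar snaps all the way down, and finish like that: still gripping the coupler and holding it pressed fully home against the collar's spring, without letting go. Do not disturb the loose things round about.

Things in the scene. Friction and masses are not known exactly. Their poses are not given: they have to be found in the camera images.
- lever_hinge (a point): Point on the hinge line of the clamp lever, 56 mm above the bench, between two blue cheeks at the back left of the fixture. The fixture is a grey base plate 150 x 210 x 16 mm, screwed to the bench, holding a small green board under the lever; the axes are the fixture's own: x from its front edge to its back edge, y to its left, z up. The hinge line runs along y. The fixture stands with its front roughly towards the robot, turned by up to about 20 degrees.
- lever_pad (a point): Centre of the top face of the lever's red end pad (46 mm along the lever, 28 mm wide, 12 mm thick). It lies 102 mm from the hinge line along the steel lever towards the fixture's front, 6 mm above the lever's centre line. Raised, the lever slopes up towards the robot at 0.6 rad and the pad is about 119 mm above the bench; latched, the lever is level and the pad is 62 mm above the bench and 20 mm nearer the robot.
- lever (a joint): Clamp lever angle in rad: 0 raised (its spring brings it back there), 0.6 level at its stop. Pressing down at the pad takes up to about 9 N, most at about 0.27; beyond about 0.5 the detent draws it to the stop and keeps it there when let go; lifting the pad out again would take 2 to 4 N.
- coupler_mid (a point): Centre of the blue ribbed grip of the loose coupler, on its axis, 52 mm above its mouth; z along its axis, from mouth to grip. The coupler is an upright round handpiece of about 0.11 kg: a steel cup 32 mm across and 30 mm tall with a bore 16 mm wide and 26 mm deep, open at the bottom (the mouth), and above it a blue grip 26 mm across and 48 mm tall, with a black cap and green lamp on top (85 mm in all). It starts upright on its stand, mouth 12 mm above the bench.
- coupler_mouth (a point): Centre of the coupler's open lower rim, 52 mm below coupler_mid on the same axis; z as for coupler_mid.
- stand: Fixed black parking stand, 80 x 80 x 12 mm, with a steel post 12 mm across that rises 19 mm into the coupler's bore; origin at the centre of its underside, z up. Lift the coupler straight up by more than 20 mm to clear the post.
- port_tip (a point): Tip of the fixed brass nose of the port, on its axis. z is the port's axis, pointing out of the port: it leans 0.42 rad (24 degrees) from vertical towards the fixture's front. The nose is 12 mm across with a tapered last 6 mm; it stands 16 mm proud of the raised collar's face, and fits the coupler's bore with 2 mm clearance all round.
- collar_face (a point): Centre of the outer face of the orange collar, 33 mm across, that slides along the nose; the coupler's rim bears on this face. z is the port's axis, outwards. Raised, it is 16 mm below port_tip along the axis.
- collar (a joint): How far the collar is pushed down the port's axis, in m: 0 raised, 0.008 at its stop. The push needed starts at 5 N, rises to about 14 N at 0.003 m, then falls as it snaps over, to about 6 N pushing back at the stop. It never locks: it springs back when let go.
- steel_bowl: Loose pale bowl, 110 mm across, 41 mm high, beside the fixture on the opposite side to the stand; origin under its centre. Leave alone.
- tape_green: Loose roll of green tape, 58 mm across, 18 mm high; origin under its centre. Leave alone.
- marker: Loose black marker, 122 mm long, 15 mm thick, lying to the right of the fixture, further back; origin under its centre. Leave alone.
- cleaner_bottle: Loose white bottle with a red spout, 52 mm across, 150 mm high, behind the fixture; origin under its centre. Leave alone.
There are look-alikes about, which are no part of the job. Leave any brown or yellow look-alike of the stand alone.

How it is judged (in metres and radians):
On the way, in this order (a step that is already met when the one before it is completed fails the run):
1. the lever is latched down and stays there with nothing pressing it (value of joint lever above 0.55 rad and contact force between each of the fingers, the arm and lever below 0.3 N), for 0.3 s.
2. the coupler is gripped and off its stand (contact force between the fingers and coupler above 1 N and distance between coupler_mouth and stand above 0.05 m and value of joint lever above 0.55 rad), for 0.1 s.
3. the coupler is pressed squarely onto the port and the collar has snapped down (value of joint collar above 0.0068 m and distance between coupler_mouth and collar_face below 0.005 m and angle between the z axis of coupler_mouth and the z axis of port_tip, either way round below 0.12 rad and contact force between coupler and collar above 3 N and contact force between the fingers and coupler above 1 N and value of joint lever above 0.55 rad), for 0.2 s.
At the end, for the whole second after the job is handed in: The lever is still latched (joint above 0.55 rad); the coupler is held by the fingers (over 1 N) and pressed on the port with over 3 N, its mouth within 5 mm of the collar's face, its axis within 0.12 rad of the port's, the collar down by more than 6.8 of its 8 mm (all of step 3); the arm keeps its last pose, push and grip.
It fails at once if the steel bowl is moved by more than 30 mm (distance of steel_bowl from where it was at the start of the episode above 0.03 m).
It fails at once if the green tape is moved by more than 30 mm (distance of tape_green from where it was at the start of the episode above 0.03 m).
It fails at once if the marker is moved by more than 30 mm (distance of marker from where it was at the start of the episode above 0.03 m).
It fails at once if the cleaner bottle is moved by more than 30 mm (distance of cleaner_bottle from where it was at the start of the episode above 0.03 m).
It also fails if it takes over 61 s, if anything falls off the work surface, if the arm or the gripper's body presses on something with over 40 N, if the wrist force passes 120 N, or if a joint passes its speed limit or range.

ROBOT

A 7-joint arm with a two-finger parallel gripper is mounted at the origin on a cart in front of the work surface, level with it; the furniture and walls round the work are solid. World frame = base frame: x ahead of the robot, y to its left, z up, the work surface at z = 0. Lengths are in mm, angles in rad, forces in N, time in s.
With the tool pointing down it reaches from about 400 to 850 mm from the base axis. Payload 10.4 kg.
Tool frame: the origin (TCP) lies midway between the tips of the shut fingers; the grasp point (between the pads) lies 19 mm behind it; z points along the fingers, y is the line along which they close (so a half turn about z gives the same grasp; the last joint's range is limited). The gripper opens to 87 mm and grips with 3 to 60 N. Pads are 19 mm wide; open, the fingers measure 117 mm over their backs; the gripper's body (75 mm by 190 mm) begins 51 mm behind the grasp point.
Start: joints at [1.092, 0.332, -0.065, 1.46, 0.022, 1.35, -0.088], TCP at [275.137, -561.206, 222.576] pointing down, gripper open.
Joint ranges: [-2.6, 2.6], [-0.5, 2.12], [-1.47, 1.34], [0.16, 2.42], [-1.27, 4.41], [0.06, 2.06], [-2.6, 2.6]. Speed limits (rad/s): [2.22, 2.22, 2.79, 2.79, 3.14, 3.14, 3.14].

INTERFACE

Orientations are given as a rotation vector (axis times angle).
In Python, from station import sensors, get_image, camera_model, workorder gives the robot as it stands.
- The arm moves only by the tool step_arm, never from a script. Its argument "increments" is a list of rows, each an object of numbers: "tx", "ty", "tz": the shift along the world's x, y, z in cm; "turn": the turn about the world's z in degrees. In form: [{"tx": .., "ty": .., "tz": .., "turn": ..}, ...]. A call has 1 to 8 rows; each row shifts and turns the commanded pose from where the row before left it; what a row does not reach is not made up. A row lasts 1/8 s, in which the tool goes at most 62.5 mm and 10.7 degrees, less where a joint would pass 70% of its speed; a pose out of reach is approached as far as the arm can. A call with a gripper value outside its range is refused whole. "jaw" is the closure, from 0 (fully open) to 1 (shut), set as the call begins (left out, the last holds). The fingers move at their own pace and stop on an object; "newtons" is the grip in N (left out, the last holds). Time passes only in rows, so rows that do not move let the fingers close. It gives the time, the measured TCP pose, the force, the opening and the grip force at its end, in the units of the state.
- sensors.state(): the state, without advancing time (a new reading comes with each control period).
- get_image(name): name is "scene" or "top" or "wrist"; returns (picture, depth): 384x512x3 uint8, red, green, blue; 384x512 float32, mm along the optical axis (not along the pixel's ray), 0 where there is no reading.
- camera_model(name): a dict with "mtx" (3x3 intrinsics, pixels), "R" (3x3) and "t" (3): a world point X has camera coordinates R X + t. Camera axes: x right, y down, z forward; pixel columns grow to the right and rows downward; lengths in mm; the calibration is good to about 2 mm. A picture is of the moment at which its call begins: read the wrist's pose just before it. camera_model takes no time and is no camera call; for the wrist camera it gives the pose at the moment of the call.
- workorder.sign_off(): hands the job in; it is judged then, once.
The state is a dict: "time": time; "q": joint angles; "qd": joint speeds; "joint_torque": joint torques, N m; "eef_pos": TCP position; "ee_rot": TCP orientation; "ft_force": force on the tool from outside, world axes, zero at the start; "moment": the same for the moment, N m; "width": opening from 0.0 (shut) to 1.0 (fully open); "finger_force": force on a finger pad.
Only numpy, scipy, OpenCV 4.12 (cv2) and the standard library are available. Lean on these libraries where they do the work, as an engineer would, in place of code of your own. Each camera call takes 0.05 s, during which the arm holds its last target. There are 200 camera calls.

## Working session

There is one attempt and no reset: what is moved stays moved. The work goes in short steps, Python scripts to look and compute and a tool call to move; the robot and the scene stay as the last step left them, time stands still between calls to the robot, and variables do not carry over. Pictures are saved under pics/ and viewed, at most 10 in all, crops included, and the job is handed in when it is done.

Besides the shell and the picture viewer there is one more tool, called after "Emit:" as name(argument=value, ...) on one line, values as JSON. step_arm: Moves the arm, as the interface text tells. Its arguments: {"type":"object","properties":{"increments":{"type":"array"},"jaw":{"type":"number"},"newtons":{"type":"number"}},"required":["increments"]}

```bash
mkdir -p pics; python3 - <<'E'
from station import *
import cv2,numpy as np
for n in("top","scene"):
    p,d=get_image(n); cv2.imwrite(f"pics/{n}0.png",p[:,:,::-1]); np.savez(f"{n}0.npz",p=p,d=d,**camera_model(n))
    c=camera_model(n); print(n,(-c["R"].T@c["t"]).round(),c["mtx"][0,0],c["R"].round(2).tolist())
print(sensors.state())
E
```

```text
top [ 406.   54. 1340.] 399.98401117208795 [[-0.03, -1.0, -0.0], [-0.99, 0.03, -0.1], [0.1, -0.0, -0.99]]
scene [ -2. 644. 739.] 413.3813846641025 [[-0.72, -0.69, -0.01], [-0.42, 0.45, -0.79], [0.55, -0.56, -0.62]]
{'time': 0.1, 'q': array([ 1.09239301,  0.33280586, -0.06470051,  1.46086082,  0.02157515,
        1.34989503, -0.08846473]), 'qd': array([ 0.00121389, -0.00023907, -0.00095881, -0.0008851 ,  0.0010773 ,
       -0.00020092,  0.00123681]), 'joint_torque': array([ 2.14586151e-03, -6.24542999e+01,  2.51082930e-02, -3.90720892e+01,
       -6.13654149e-02,  3.65755521e-02,  3.73222929e-05]), 'eef_pos': array([ 274.96629751, -560.87743192,  221.83358515]), 'ee_rot': array([-3.05913959e+00, -7.09589413e-01,  5.03065996e-04]), 'ft_force': array([ 0.91484154, -0.34687161, -0.2223427 ]), 'moment': array([-0.000897  , -0.05868948, -0.03487488]), 'finger_force': 0.0, 'width': 0.9959666321722596}
```

View pics/top0.png

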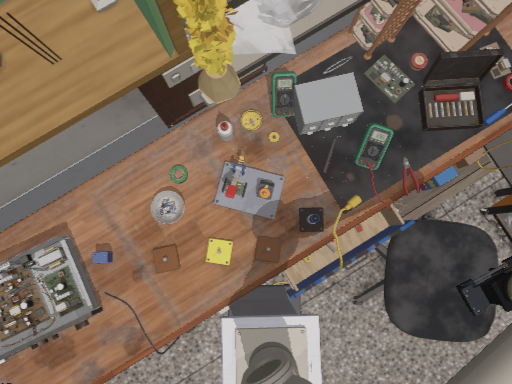

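View pics/scene0.png

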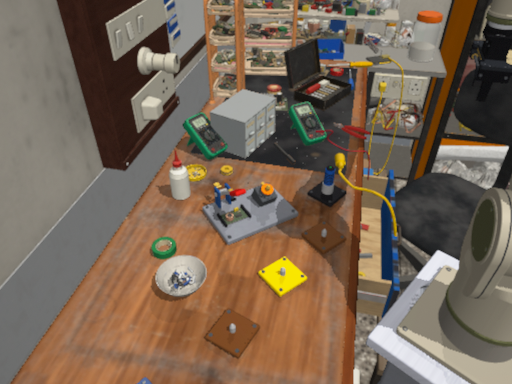

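```bash
cat > h.py <<'E'
import numpy as np,cv2
def load(n):
    z=np.load(n+".npz"); return z["p"],z["d"],z["mtx"],z["R"],z["t"]
def cloud(v):
    p,d,K,R,t=v; h,w=d.shape; u,r=np.meshgrid(np.arange(w),np.arange(h))
    c=np.stack([(u-K[0,2])*d/K[0,0],(r-K[1,2])*d/K[1,1],d],-1)
    return (c-t)@R
def ray(v,uv,z):
    K,R,t=v[2:]; o=-R.T@t; g=R.T@np.linalg.inv(K)@np.array([uv[0],uv[1],1.]); return o+g*(z-o[2])/g[2]
E
python3 - <<'E'
from h import *
for n in("top0","scene0"):
    v=load(n);X=cloud(v);p=v[0];hsv=cv2.cvtColor(p,cv2.COLOR_RGB2HSV)
    roi=(X[...,2]>8)&(X[...,2]<170)&(v[1]>0)&(X[...,0]>350)&(X[...,0]<800)&(X[...,1]>-200)&(X[...,1]<220)
    H,S,V=[hsv[...,i] for i in range(3)]
    for nm,m in dict(red=((H<5)|(H>174))&(S>170)&(V>90),orange=(H>=8)&(H<18)&(S>190)&(V>150),blue=(H>105)&(H<125)&(S>120)&(V>50),grey=(S<70)&(V>90)&(X[...,2]<24)&(X[...,2]>9)).items():
        m=(m&roi).astype(np.uint8); k,l,s,c=cv2.connectedComponentsWithStats(m)
        for i in range(1,k):
            if s[i,4]>12:
                q=X[l==i]; print(n,nm,s[i].tolist(),"med",np.median(q,0).round(),"zlo/hi",np.percentile(q[:,2],[5,95]).round())
    # plate
    m=(roi&(S<90)&(X[...,2]>10)&(X[...,2]<22)).astype(np.uint8); k,l,s,c=cv2.connectedComponentsWithStats(m); i=1+np.argmax(s[1:,4]); q=X[l==i][:,:2]
    print(n,"plate",s[i],cv2.minAreaRect(q.astype(np.float32)))
a=cv2.resize(load("top0")[0][140:240,200:350],None,fx=5,fy=5,interpolation=cv2.INTER_CUBIC)
cv2.imwrite("pics/topcrop.png",a[:,:,::-1])
b=cv2.resize(load("scene0")[0][145:245,190:350],None,fx=5,fy=5,interpolation=cv2.INTER_CUBIC)
cv2.imwrite("pics/scenecrop.png",b[:,:,::-1])
E
```

```text
top0 red [226, 185, 10, 11, 75] med [552. 111. 121.] zlo/hi [110. 131.]
top0 grey [303, 129, 17, 6, 35] med [ 756. -155.   17.] zlo/hi [12. 24.]
top0 grey [222, 136, 12, 5, 14] med [737. 121.  16.] zlo/hi [11. 23.]
top0 grey [214, 161, 71, 59, 2096] med [552.  51.  16.] zlo/hi [12. 21.]
top0 plate [ 214  161   71   59 2087] ((563.7528076171875, 55.329322814941406), (209.61073303222656, 149.88580322265625), 73.52140045166016)
scene0 red [173, 151, 8, 16, 59] med [754. 134. 116.] zlo/hi [108. 140.]
scene0 red [230, 189, 16, 7, 81] med [540. 120. 125.] zlo/hi [108. 130.]
scene0 orange [261, 184, 12, 11, 77] med [547.  11.  64.] zlo/hi [58. 72.]
scene0 blue [324, 168, 12, 18, 141] med [ 455. -137.   71.] zlo/hi [46. 92.]
scene0 blue [225, 184, 5, 5, 16] med [630.  75.  70.] zlo/hi [64. 73.]
scene0 blue [215, 188, 6, 20, 61] med [630. 108.  48.] zlo/hi [23. 72.]
scene0 blue [226, 195, 5, 9, 33] med [622.  78.  31.] zlo/hi [19. 43.]
scene0 grey [233, 142, 26, 15, 106] med [ 763. -126.   17.] zlo/hi [10. 23.]
scene0 grey [203, 188, 95, 56, 2292] med [539.  77.  16.] zlo/hi [13. 19.]
scene0 grey [322, 189, 10, 6, 25] med [ 455. -135.   19.] zlo/hi [15. 23.]
scene0 grey [172, 190, 19, 9, 73] med [739. 145.  17.] zlo/hi [10. 23.]
scene0 grey [321, 232, 6, 5, 19] med [367.   3.  18.] zlo/hi [12. 23.]
scene0 plate [ 203  188   95   56 2448] ((562.0604858398438, 57.44573211669922), (211.087158203125, 151.9502716064453), 73.33121490478516)
```

View pics/topcrop.png

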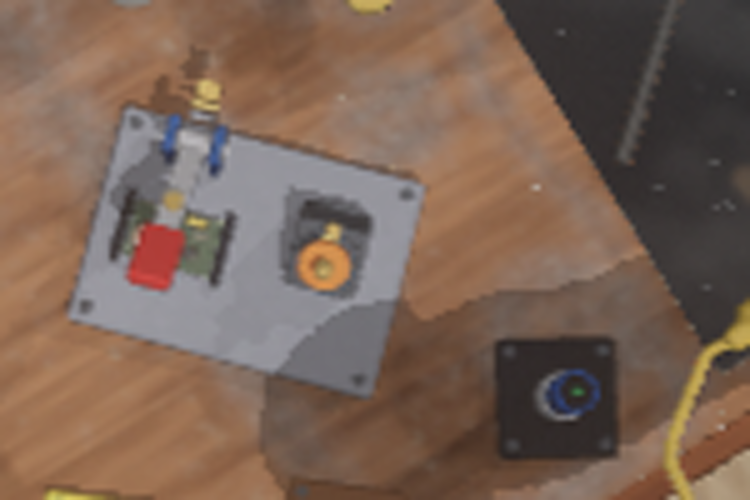

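View pics/scenecrop.png

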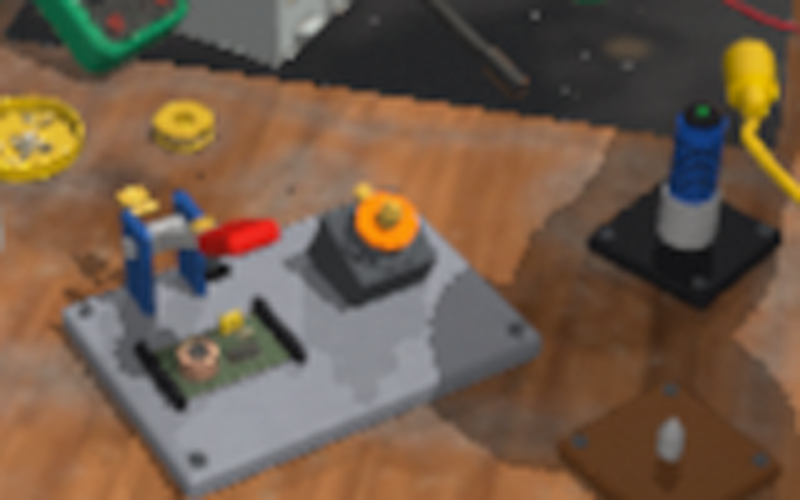

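```bash
python3 - <<'E'
from h import *
from scipy.spatial.transform import Rotation as Ro
print(Ro.from_rotvec([-3.05913959e+00, -7.09589413e-01,0]).as_matrix().round(3))
v=load("top0");X=cloud(v)
for nm,uv,z in[("stand",(311.4,219.6),12),("stand corners",(299.5,208),12),("",(323,231.5),12),("captop",(315.4,218.4),97),("nose tip",(264.6,193.4),75),("yellowplug",(349,206),60)]:
    print(nm,ray(v,uv,z).round(1), X[int(uv[1]),int(uv[0])].round())
m=(v[1]>0)&(X[...,0]>250)&(X[...,0]<640)&(X[...,1]<200)&(X[...,1]>-600)&(X[...,2]>90)&(X[...,2]<900)
q=X[m]
for y in range(-600,200,50):
    s=q[(q[:,1]>=y)&(q[:,1]<y+50)]
    if len(s): print(y,len(s),s.min(0).round(),s.max(0).round())
E
```

```text
[[ 0.898  0.44  -0.   ]
 [ 0.44  -0.898  0.001]
 [ 0.    -0.001 -1.   ]]
stand [ 459.  -148.3   12. ] [ 458. -135.   91.]
stand corners [ 498.6 -110.4   12. ] [ 499. -109.    7.]
 [ 418.7 -185.    12. ] [ 420. -187.    4.]
captop [ 459.  -147.9   97. ] [ 460. -146.  100.]
nose tip [543.7   6.6  75. ] [545.   9.  78.]
yellowplug [ 497.5 -263.4   60. ] [ 500. -271.   29.]
-600 200 [ 292. -600.  226.] [ 334. -550.  387.]
-550 773 [ 250. -550.  299.] [ 310. -500.  437.]
-500 245 [ 250. -500.  293.] [ 285. -463.  341.]
-200 18 [ 451. -160.   91.] [ 470. -150.   99.]
-150 30 [ 448. -150.   90.] [ 473. -135.  100.]
50 1003 [543.  66.  91.] [640. 100. 900.]
100 765 [530. 100.  95.] [640. 128. 900.]
150 293 [622. 169. 802.] [640. 200. 822.]
```

Emit:
step_arm(increments=[{"tx": 1.9,"ty": 4.85,"turn": 9.8},{"tx": 1.9,"ty": 4.85,"turn": 9.8},{"tx": 1.9,"ty": 4.85,"turn": 9.8},{"tx": 1.9,"ty": 4.85,"turn": 9.8},{"tx": 1.9,"ty": 4.85,"turn": 9.8},{"tx": 1.9,"ty": 4.85,"turn": 9.8},{"tx": 1.9,"ty": 4.85,"turn": 9.8},{"tx": 1.9,"ty": 4.85,"turn": 9.8}], jaw=1, newtons=20)

```text
validation failed for argument at $.in...
```

Emit:
step_arm(increments=[{"tx": 1.9,"ty": 4.85,"turn": 9.8},{"tx": 1.9,"ty": 4.85,"turn": 9.8},{"tx": 1.9,"ty": 4.85,"turn": 9.8},{"tx": 1.9,"ty": 4.85,"turn": 9.8},{"tx": 1.9,"ty": 4.85,"turn": 9.8},{"tx": 1.8,"ty": 4.85,"turn": 9.7},{},{}])

```text
validation failed for argument at $.in...
```

Emit:
step_arm(increments=[{"tx": 1.9,"ty": 4.85,"tz": 0,"turn": 9.8},{"tx": 1.9,"ty": 4.85,"tz": 0,"turn": 9.8},{"tx": 1.9,"ty": 4.85,"tz": 0,"turn": 9.8},{"tx": 1.9,"ty": 4.85,"tz": 0,"turn": 9.8},{"tx": 1.9,"ty": 4.85,"tz": 0,"turn": 9.8},{"tx": 1.9,"ty": 4.85,"tz": 0,"turn": 9.8},{"tx": 1.9,"ty": 4.85,"tz": 0,"turn": 9.8},{"tx": 1.9,"ty": 4.85,"tz": 0,"turn": 9.8}], jaw=1, newtons=20)

```text
time: 1.1
eef_pos: [427.3, -171.6, 222.5]
ee_rot: [1.916, 2.49, -0.0]
ft_force: [1.2, 0.1, -0.7]
width: 0.17
finger_force: 0.0
```

Emit:
step_arm(increments=[{"tx": 1.9,"ty": 4.85,"tz": 0,"turn": 9.8},{"tx": 1.9,"ty": 4.85,"tz": 0,"turn": 9.8},{"tx": 1.9,"ty": 4.85,"tz": 0,"turn": 9.8},{"tx": 1.9,"ty": 4.85,"tz": 0,"turn": 9.8},{"tx": 1.9,"ty": 4.85,"tz": 0,"turn": 9.8},{"tx": 1.8,"ty": 4.85,"tz": 0,"turn": 9.7},{"tx": 0,"ty": 0,"tz": -4,"turn": 0},{"tx": 0,"ty": 0,"tz": 0,"turn": 0}])

```text
time: 2.1
eef_pos: [538.3, 117.4, 179.9]
ee_rot: [-0.457, -3.103, 0.002]
ft_force: [0.0, -1.0, 0.3]
width: 0.005
finger_force: 0.0
```

```bash
python3 - <<'E'
from station import *
import cv2,numpy as np
n="wrist";c=camera_model(n);s=sensors.state();p,d=get_image(n); cv2.imwrite("pics/w1.png",p[:,:,::-1]); np.savez("w1.npz",p=p,d=d,**c)
print((-c["R"].T@c["t"]).round(),c["R"].round(2).tolist(),s["eef_pos"],s["ee_rot"],s["q"].round(2))
E
```

```text
[471. 138. 343.] [[0.29, 0.96, -0.0], [0.93, -0.28, 0.26], [0.25, -0.08, -0.97]] [538.3217643  117.39894962 179.92229272] [-4.56818319e-01 -3.10265686e+00  2.20479668e-03] [ 0.37  0.29 -0.79  1.68  0.22  1.26  0.82]
```

View pics/w1.png

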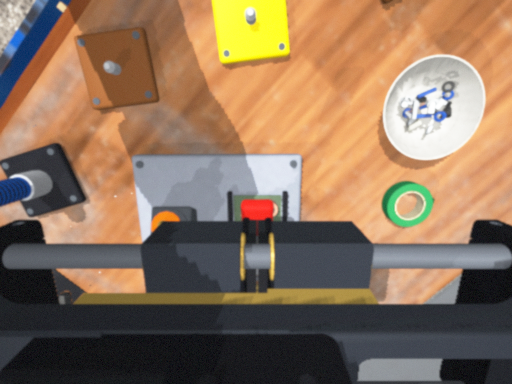

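Emit:
step_arm(increments=[{"tx": -0.2,"ty": 0.2,"tz": -2,"turn": 0},{"tx": 0,"ty": 0,"tz": -2,"turn": 0},{"tx": 0,"ty": 0,"tz": -1.5,"turn": 0},{"tx": 0,"ty": 0,"tz": -1.5,"turn": 0},{"tx": 0,"ty": 0,"tz": -1.5,"turn": 0},{"tx": 0,"ty": 0,"tz": -1.5,"turn": 0},{"tx": 0,"ty": 0,"tz": -1.0,"turn": 0},{"tx": 0,"ty": 0,"tz": -0.5,"turn": 0}])

```text
time: 3.15
eef_pos: [537.9, 119.6, 66.7]
ee_rot: [-0.459, -3.107, 0.0]
ft_force: [0.7, 0.3, 0.1]
width: 0.006
finger_force: 0.0
```

Emit:
step_arm(increments=[{"tx": 0,"ty": 0,"tz": -0.3,"turn": 0},{"tx": 0,"ty": 0,"tz": 0,"turn": 0}])

```text
time: 3.4
eef_pos: [538.2, 119.8, 64.5]
ee_rot: [-0.459, -3.108, -0.0]
ft_force: [-0.5, 0.5, -0.5]
width: 0.012
finger_force: 0.0
```

Emit:
step_arm(increments=[{"tx": 0,"ty": 0,"tz": 3,"turn": 0},{"tx": 0,"ty": 0,"tz": 4,"turn": 0},{"tx": 0,"ty": 0,"tz": 4,"turn": 0},{"tx": 0,"ty": -3,"tz": 3,"turn": 0},{"tx": 0,"ty": 0,"tz": 0,"turn": 0}], jaw=0)

```text
time: 4.03
eef_pos: [539.8, 87.7, 207.1]
ee_rot: [0.463, 3.103, -0.0]
ft_force: [0.3, 0.2, -0.6]
width: 0.491
finger_force: 0.0
```

```bash
python3 - <<'E'
from station import *
from h import *
n="scene";c=camera_model(n);p,d=get_image(n);np.savez("s2.npz",p=p,d=d,**c)
v=load("s2");X=cloud(v);hsv=cv2.cvtColor(p,cv2.COLOR_RGB2HSV);H,S,V=[hsv[...,i] for i in range(3)]
m=((H<5)|(H>174))&(S>170)&(V>60)&(abs(X[...,0]-540)<60)&(abs(X[...,1]-110)<60)
q=X[m];print(len(q),np.median(q,0),q.min(0),q.max(0)) if len(q) else print("none")
E
```

```text
168 [532.6582871  120.41265787  60.96918169] [508.11993438  67.03703426  14.62895587] [589.70584539 135.5163402   63.93828288]
```

Emit:
step_arm(increments=[{"tx": 2.5,"ty": -4.7,"tz": 0,"turn": 0},{"tx": 2.5,"ty": -4.7,"tz": 0,"turn": 0},{"tx": 0,"ty": 0,"tz": 0,"turn": 0},{"tx": 0,"ty": 0,"tz": 0,"turn": 0}])

```text
time: 4.58
eef_pos: [587.6, -2.8, 203.6]
ee_rot: [-0.457, -3.107, -0.002]
ft_force: [0.8, -0.1, 0.5]
width: 0.962
finger_force: 0.0
```

```bash
python3 - <<'E'
from station import *
from h import *
n="wrist";c=camera_model(n);s=sensors.state();p,d=get_image(n);np.savez("w2.npz",p=p,d=d,**c)
v=load("w2");X=cloud(v);hsv=cv2.cvtColor(p,cv2.COLOR_RGB2HSV);H,S,V=[hsv[...,i] for i in range(3)]
print(s["eef_pos"],(-c["R"].T@c["t"]).round())
m=((H>=6)&(H<19)&(S>180)&(V>130)&(abs(X[...,0]-545)<40)&(abs(X[...,1]-8)<40)).astype(np.uint8)
k,l,st,_=cv2.connectedComponentsWithStats(m);i=1+np.argmax(st[1:,4]);print(st[i])
q=X[l==i];ct=np.median(q,0);u,sv,vt=np.linalg.svd(q-q.mean(0),full_matrices=False);print("collar",q.mean(0),q.min(0),q.max(0),"normal",vt[2],sv/len(q)**.5)
x,y,w,h=st[i,:4]
cs,_=cv2.findContours((l==i).astype(np.uint8),cv2.RETR_EXTERNAL,cv2.CHAIN_APPROX_NONE);e=cv2.fitEllipse(max(cs,key=len));print(e)
sub=X[y:y+h,x:x+w];iz=np.unravel_index(np.argmax(sub[...,2]*(sub[...,2]<110)),sub.shape[:2]);print("top",iz,sub[iz])
nm=sub[(sub[...,2]>ct[2]+9)&(sub[...,2]<110)];print("nose pts",len(nm),nm.mean(0) if len(nm) else 0)
a=p[max(0,y-40):y+h+40,max(0,x-60):x+w+60];print("origin",max(0,x-60),max(0,y-40));cv2.imwrite("pics/w2c.png",cv2.resize(a,None,fx=4,fy=4)[:600,:800,::-1])
E
```

```text
[587.62145919  -2.84833184 203.63486525] [520.  17. 367.]
[242 136  29  28 471]
collar [549.55639853   7.63826288  68.6963109 ] [519.72028129  -8.64129893  42.5794666 ] [564.41031804  23.40228061 366.83001125] normal [-0.99464373 -0.07695624 -0.06900425] [27.95936215  8.55102705  8.35175874]
((256.0398254394531, 149.04493713378906), (27.243881225585938, 27.95819091796875), 86.23774719238281)
top (np.int64(8), np.int64(15)) [543.05312597  10.29361339  82.47925093]
nose pts 86 [545.31472365   8.02698293  78.5327147 ]
origin 182 96
```

View pics/w2c.png

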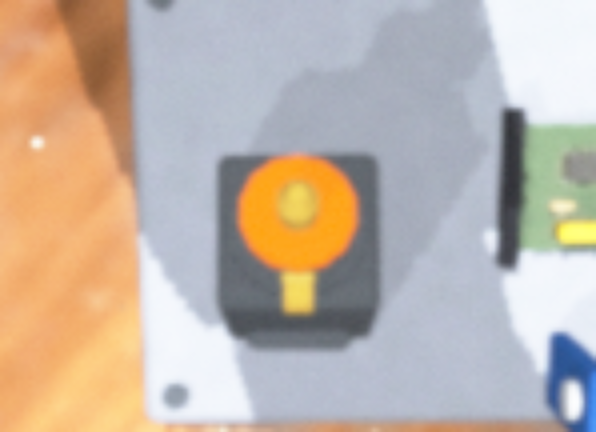

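```bash
python3 - <<'E'
from h import *
v=load("w2");X=cloud(v);p=v[0];hsv=cv2.cvtColor(p,cv2.COLOR_RGB2HSV);H,S,V=[hsv[...,i] for i in range(3)]
a=np.array([-.391,.116,.913])
m=((H>=6)&(H<19)&(S>180)&(V>130)&(abs(X[...,0]-545)<30)&(abs(X[...,1]-8)<30)&(X[...,2]>50)&(X[...,2]<85))
q=X[m]
for _ in range(6):
    c=q.mean(0);n=np.linalg.svd(q-c,full_matrices=False)[2][2];r=(q-c)@n;q=q[abs(r)<2.5*r.std()+.3]
print(len(q),c,n,r.std(), "face rays")
for z in(62,64,66): print(ray(v,(256.0,149.0),z), ray(v,(256.5,146.7),z+14.6))
w=load("scene0");print("scene nose",[ray(w,(190+388/5,145+214/5),z).round(1) for z in(76,80)])
n2=((abs(X[...,0]-545)<10)&(abs(X[...,1]-8)<10)&(X[...,2]>76)&(X[...,2]<90));print(X[n2].mean(0),n2.sum(),np.percentile(X[n2][:,2],[50,90]))
# coupler top from this view
E
```

```text
444 [549.88513039   7.49417201  65.99776974] [ 0.38561536 -0.1237953  -0.91431697] 0.6374458909432472 face rays
[549.74836295   7.12666894  62.        ] [546.12049482   8.81855405  76.6       ]
[549.55134769   7.19119583  64.        ] [545.93856867   8.87466803  78.6       ]
[549.35433243   7.25572271  66.        ] [545.75664253   8.93078201  80.6       ]
scene nose [array([540.2,  14.3,  76. ]), array([536.9,  18.1,  80. ])]
[545.37616956   8.22734935  78.89567643] 76 [78.81088469 80.98424356]
```

Emit:
step_arm(increments=[{"tx": -3.2,"ty": -3.6,"tz": 0,"turn": 0},{"tx": -3.2,"ty": -3.6,"tz": 0,"turn": 0},{"tx": -3.2,"ty": -3.6,"tz": 0,"turn": 0},{"tx": -3.2,"ty": -3.6,"tz": 0,"turn": 0},{"tx": 0,"ty": 0,"tz": -3,"turn": 0},{"tx": 0,"ty": 0,"tz": 0,"turn": 0},{"tx": 0,"ty": 0,"tz": 0,"turn": 0}])

```text
time: 5.5
eef_pos: [460.8, -146.9, 175.4]
ee_rot: [0.455, 3.108, 0.0]
ft_force: [0.8, -0.6, 0.2]
width: 0.998
finger_force: 0.0
```

```bash
cat >> h.py <<'E'
def grab(n,f):
    from station import get_image,camera_model
    c=camera_model(n);p,d=get_image(n);np.savez(f+".npz",p=p,d=d,**c);return load(f)
E
python3 - <<'E'
from h import *
from station import sensors
s=sensors.state();v=grab("wrist","w3");X=cloud(v);p=v[0];hsv=cv2.cvtColor(p,cv2.COLOR_RGB2HSV);H,S,V=[hsv[...,i] for i in range(3)]
print(s["eef_pos"],s["ee_rot"])
for nm,m in dict(green=(H>45)&(H<75)&(S>120)&(V>70),blue=(H>105)&(H<125)&(S>120)&(V>50)).items():
    m=m&(abs(X[...,0]-459)<40)&(abs(X[...,1]+148)<40)&(X[...,2]>20); k,l,st,c=cv2.connectedComponentsWithStats(m.astype(np.uint8))
    for i in range(1,k):
        if st[i,4]>4: print(nm,st[i],c[i],np.median(X[l==i],0),ray(v,c[i],98))
cv2.imwrite("pics/w3.png",p[:,:,::-1])
E
```

```text
[ 460.7874235  -146.85112638  175.35855834] [4.54563022e-01 3.10799890e+00 4.21813198e-04]
green [255 196   7   8  43] [257.93023256 199.27906977] [ 462.33767993 -146.7691451    96.32482394] [ 462.03228831 -146.66576423   98.        ]
blue [245 177  27  34 395] [257.44810127 190.95696203] [ 454.33392637 -144.98988096   90.34264549] [ 454.17335445 -144.79011772   98.        ]
```

View pics/w3.png

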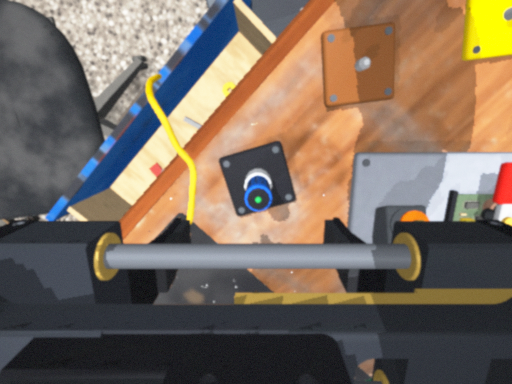

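Emit:
step_arm(increments=[{"tx": 0.1,"ty": 0,"tz": -4,"turn": 0},{"tx": 0,"ty": 0,"tz": -4,"turn": 0},{"tx": 0,"ty": 0,"tz": -3,"turn": 0},{"tx": 0,"ty": 0,"tz": -1.7,"turn": 0},{"tx": 0,"ty": 0,"tz": 0,"turn": 0},{"tx": 0,"ty": 0,"tz": 0,"turn": 0}])

```text
time: 6.3
eef_pos: [462.1, -148.3, 48.8]
ee_rot: [0.458, 3.106, -0.0]
ft_force: [-0.4, 0.5, 0.8]
width: 1.002
finger_force: 0.0
```

Emit:
step_arm(increments=[{"tx": 0,"ty": 0,"tz": 0,"turn": 0},{"tx": 0,"ty": 0,"tz": 0,"turn": 0},{"tx": 0,"ty": 0,"tz": 0,"turn": 0},{"tx": 0,"ty": 0,"tz": 0,"turn": 0},{"tx": 0,"ty": 0,"tz": 0,"turn": 0},{"tx": 0,"ty": 0,"tz": 0,"turn": 0},{"tx": 0,"ty": 0,"tz": 0,"turn": 0}], jaw=1, newtons=12)

```text
time: 7.18
eef_pos: [461.3, -148.0, 47.6]
ee_rot: [0.458, 3.108, 0.001]
ft_force: [1.4, 4.5, 1.2]
width: 0.293
finger_force: 12.0
```

Emit:
step_arm(increments=[{"tx": 0,"ty": 0,"tz": 1,"turn": 0},{"tx": 0,"ty": 0,"tz": 2,"turn": 0},{"tx": 0,"ty": 0,"tz": 3,"turn": 0},{"tx": 0,"ty": 0,"tz": 3,"turn": 0},{"tx": 0,"ty": 0,"tz": 2,"turn": 0},{"tx": 0,"ty": 0,"tz": 0,"turn": 0},{"tx": 0,"ty": 0,"tz": 0,"turn": 0}])

```text
time: 8.05
eef_pos: [460.6, -148.2, 156.9]
ee_rot: [-0.458, -3.107, -0.0]
ft_force: [-0.4, -1.3, -2.1]
width: 0.297
finger_force: 12.0
```

```bash
python3 - <<'E'
from h import *
from station import sensors
s=sensors.state();v=grab("wrist","w4");X=cloud(v);p=v[0];hsv=cv2.cvtColor(p,cv2.COLOR_RGB2HSV);H,S,V=[hsv[...,i] for i in range(3)]
e=s["eef_pos"];print(e,s["finger_force"],s["width"])
for nm,m in dict(green=(H>45)&(H<75)&(S>120)&(V>70),blue=(H>105)&(H<125)&(S>120)&(V>50)).items():
    m=m&(abs(X[...,0]-e[0])<40)&(abs(X[...,1]-e[1])<40)&(X[...,2]>40); k,l,st,c=cv2.connectedComponentsWithStats(m.astype(np.uint8))
    for i in range(1,k):
        if st[i,4]>4: print(nm,st[i],c[i],np.median(X[l==i],0),ray(v,c[i],e[2]+49))
w=grab("scene","s4");X=cloud(w);hsv=cv2.cvtColor(w[0],cv2.COLOR_RGB2HSV);H,S,V=[hsv[...,i] for i in range(3)]
m=(S<60)&(V>110)&(abs(X[...,0]-e[0])<30)&(abs(X[...,1]-e[1])<30)&(X[...,2]>100)
q=X[m];print("cup",len(q),q.min(0),q.max(0),np.median(q,0))
m=(H>105)&(H<125)&(S>120)&(abs(X[...,0]-e[0])<30)&(abs(X[...,1]-e[1])<30)&(X[...,2]>100)
q=X[m];print("blue",len(q),q.min(0),q.max(0),np.median(q,0))
E
```

```text
[ 460.62750464 -148.21562971  156.89457134] 11.969911733904155 0.29656542599973806
green [250 269  14  12 135] [256.37777778 274.21481481] [ 460.94635181 -149.15647786  206.21330185] [ 461.21682953 -149.14975014  205.89457134]
blue [ 236  214   43   30 1012] [257.02272727 230.34387352] [ 450.00853378 -145.27244652  177.84946425] [ 439.53851893 -142.28030196  205.89457134]
blue [231 269  14  20  93] [235.80645161 277.52688172] [ 462.36110499 -160.66500372  200.69051115] [ 460.07471929 -159.18218705  205.89457134]
blue [270 268  14  19  82] [278.2195122 276.       ] [ 468.02740177 -139.20876029  200.66221673] [ 465.18988812 -139.35242701  205.89457134]
cup 241 [ 430.6574312  -173.26847769  123.78814438] [ 488.54319747 -118.26434815  465.48652727] [ 443.02448745 -131.63001192  343.80781461]
blue 120 [ 445.84508966 -161.46996075  153.77597671] [ 457.57211366 -129.59979843  205.18060172] [ 451.00610479 -141.41436273  181.82662573]
```

Emit:
step_arm(increments=[{"tx": 2.1,"ty": 3.95,"tz": 0,"turn": 0},{"tx": 2.1,"ty": 3.95,"tz": 0,"turn": 0},{"tx": 2.1,"ty": 3.95,"tz": 0,"turn": 0},{"tx": 2.15,"ty": 3.95,"tz": 0,"turn": 0},{"tx": 0,"ty": 0,"tz": -1.5,"turn": 0},{"tx": 0,"ty": 0,"tz": -1.0,"turn": 0},{"tx": 0,"ty": 0,"tz": 0,"turn": 0},{"tx": 0,"ty": 0,"tz": 0,"turn": 0}])

```text
time: 9.15
eef_pos: [545.6, 8.8, 132.8]
ee_rot: [0.461, 3.107, -0.0]
ft_force: [-0.3, 0.4, -0.6]
width: 0.296
finger_force: 12.0
```

```bash
python3 - <<'E'
from h import *
from station import sensors
s=sensors.state();v=grab("wrist","w5");w=grab("scene","s5");print(s["eef_pos"],s["ft_force"])
a=cv2.resize(v[0][110:310,180:340],None,fx=3,fy=3);b=cv2.resize(w[0][140:240,200:280],None,fx=4,fy=4)
b=cv2.copyMakeBorder(b,0,200,0,0,cv2.BORDER_CONSTANT);cv2.imwrite("pics/m5.png",np.hstack([a,b])[:,:800,::-1])
E
```

```text
[545.56907885   8.78072361 132.7695418 ] [-0.31956     0.38646018 -0.57099312]
```

View pics/m5.png

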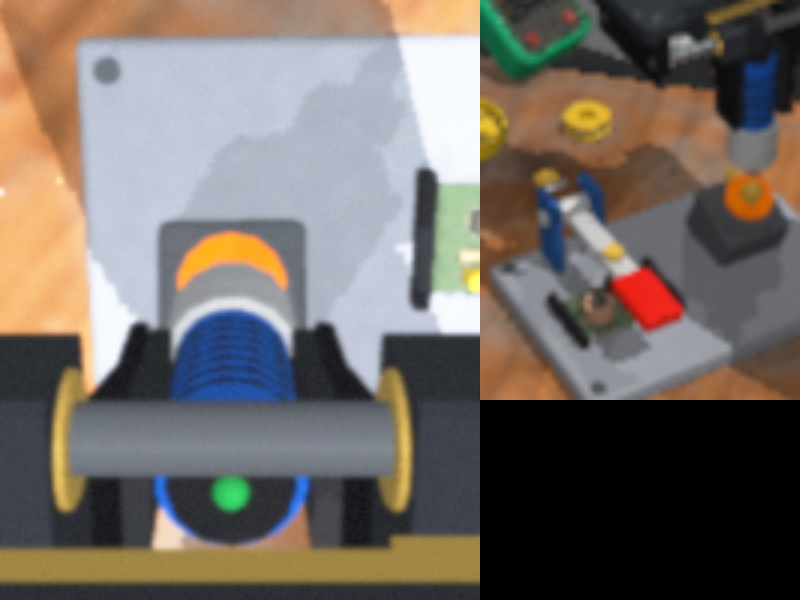

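Emit:
step_arm(increments=[{"tx": 0,"ty": 0.05,"tz": -0.8,"turn": 0},{"tx": 0,"ty": 0,"tz": -0.6,"turn": 0},{"tx": 0,"ty": 0,"tz": -0.3,"turn": 0},{"tx": 0,"ty": 0,"tz": -0.3,"turn": 0},{"tx": 0,"ty": 0,"tz": 0,"turn": 0},{"tx": 0,"ty": 0,"tz": 0,"turn": 0}])

```text
time: 10.0
eef_pos: [545.7, 10.3, 112.7]
ee_rot: [0.458, 3.108, 0.0]
ft_force: [-0.3, -0.9, -1.2]
width: 0.296
finger_force: 12.0
```

Emit:
step_arm(increments=[{"tx": -0.46,"ty": 0.13,"tz": -0.1,"turn": 0},{"tx": -0.46,"ty": 0.13,"tz": -0.1,"turn": 0},{"tx": -0.46,"ty": 0.13,"tz": -0.15,"turn": 0},{"tx": -0.46,"ty": 0.13,"tz": -0.2,"turn": 0},{"tx": -0.46,"ty": 0.13,"tz": -0.2,"turn": 0},{"tx": 0,"ty": 0,"tz": 0,"turn": 0},{"tx": 0,"ty": 0,"tz": 0,"turn": 0}])

```text
time: 10.88
eef_pos: [522.2, 16.8, 104.8]
ee_rot: [-0.458, -3.107, 0.0]
ft_force: [-0.2, 0.5, 2.6]
width: 0.295
finger_force: 12.0
```

```bash
cat >> h.py <<'E'
def report(tag):
    from station import sensors
    s=sensors.state();e=s["eef_pos"];v=grab("wrist","w"+tag);X=cloud(v);h=cv2.cvtColor(v[0],cv2.COLOR_RGB2HSV);H,S,V=[h[...,i] for i in range(3)]
    m=(H>45)&(H<75)&(S>120)&(V>70)&(np.linalg.norm(X-(e+[0,0,49]),axis=-1)<40)
    L=np.median(X[m],0); g=e+[0,0,19]; d=L-g; f=np.array([-.952,.306])
    print("tcp",e.round(1),"ft",s["ft_force"].round(1),"ff",round(s["finger_force"],1),"n",m.sum(),"lamp",L.round(1),"tilt",round(float(np.arctan2(d[:2]@f,d[2])),3),"len",np.linalg.norm(d).round(1))
    return v
E
python3 - <<'E'
from h import *
v=report("6")
w=grab("scene","s6");a=cv2.resize(v[0][110:310,180:340],None,fx=3,fy=3);b=cv2.resize(w[0][150:230,220:300],None,fx=4,fy=4)
b=cv2.copyMakeBorder(b,0,280,0,0,cv2.BORDER_CONSTANT);cv2.imwrite("pics/m6.png",np.hstack([a,b])[:,:800,::-1])
E
```

```text
return _methods._mean(a, axis=axis, dtype=dtype,
  ret = um.true_divide(
```

View pics/m6.png

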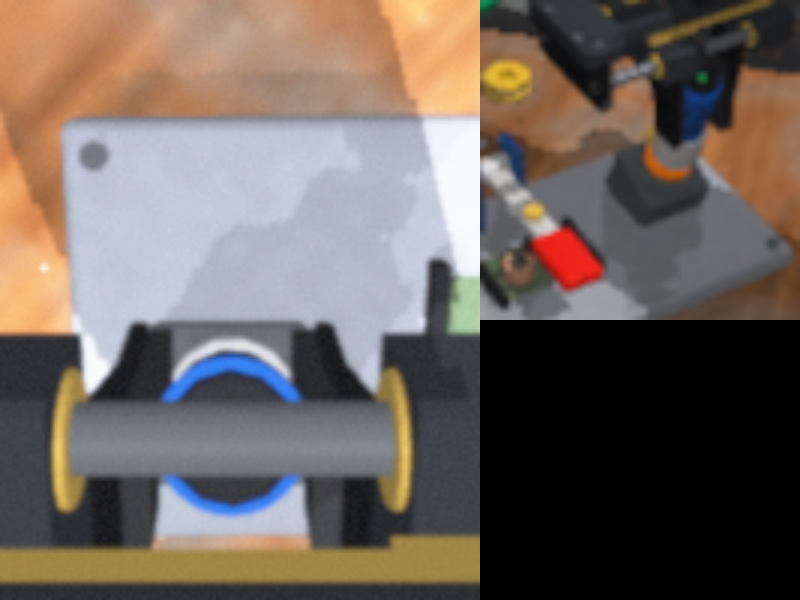

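Emit:
step_arm(increments=[{"tx": 0.15,"ty": -0.05,"tz": -0.2,"turn": 0},{"tx": 0.12,"ty": -0.04,"tz": -0.2,"turn": 0},{"tx": 0.12,"ty": -0.04,"tz": -0.2,"turn": 0},{"tx": 0.1,"ty": -0.03,"tz": -0.15,"turn": 0},{"tx": 0,"ty": 0,"tz": 0,"turn": 0},{"tx": 0,"ty": 0,"tz": 0,"turn": 0}], newtons=20)

```text
time: 11.72
eef_pos: [527.5, 15.3, 97.6]
ee_rot: [-0.458, -3.108, -0.0]
ft_force: [0.7, 0.1, -1.4]
width: 0.292
finger_force: 20.0
```

Emit:
step_arm(increments=[{"tx": 0,"ty": 0,"tz": 0,"turn": 0},{"tx": 0,"ty": 0,"tz": 0,"turn": 0},{"tx": 0.06,"ty": -0.02,"tz": -0.14,"turn": 0},{"tx": 0.06,"ty": -0.02,"tz": -0.14,"turn": 0},{"tx": 0.04,"ty": -0.01,"tz": -0.09,"turn": 0},{"tx": 0,"ty": 0,"tz": 0,"turn": 0}], newtons=35)

```text
time: 12.48
eef_pos: [529.1, 14.8, 94.1]
ee_rot: [-0.458, -3.108, 0.0]
ft_force: [-3.8, -0.9, 5.5]
width: 0.291
finger_force: 35.0
```

```bash
python3 -c "
from station import sensors
s=sensors.state();print(s['eef_pos'],s['ft_force'],s['moment'],s['finger_force'])"
```

```text
[529.13418013  14.76275636  94.11864842] [-3.82309758 -0.90548704  5.52348449] [ 0.07910944  0.62687646 -0.06491789] 35.000141956843436
```

Emit:
step_arm(increments=[{"tx": 0.08,"ty": -0.025,"tz": -0.18,"turn": 0},{"tx": 0.08,"ty": -0.025,"tz": -0.18,"turn": 0},{"tx": 0.08,"ty": -0.025,"tz": -0.18,"turn": 0},{"tx": 0,"ty": 0,"tz": 0,"turn": 0},{"tx": 0,"ty": 0,"tz": 0,"turn": 0}], newtons=50)

```text
time: 13.1
eef_pos: [531.3, 14.2, 89.0]
ee_rot: [-0.458, -3.108, 0.0]
ft_force: [-6.8, 0.4, 11.0]
width: 0.287
finger_force: 50.0
```

Emit:
step_arm(increments=[{"tx": 0.06,"ty": -0.02,"tz": -0.14,"turn": 0},{"tx": 0.06,"ty": -0.02,"tz": -0.14,"turn": 0},{"tx": 0,"ty": 0,"tz": 0,"turn": 0},{"tx": 0,"ty": 0,"tz": 0,"turn": 0}])

```text
time: 13.6
eef_pos: [531.6, 14.4, 88.5]
ee_rot: [-0.457, -3.106, 0.003]
ft_force: [-25.1, 0.6, 43.8]
width: 0.29
finger_force: 50.0
```

```bash
python3 - <<'E'
from h import *
from station import sensors
s=sensors.state();print(s["eef_pos"],s["ft_force"],s["moment"])
w=grab("scene","s7");b=cv2.resize(w[0][150:225,225:325],None,fx=8,fy=8,interpolation=cv2.INTER_CUBIC)
cv2.imwrite("pics/m7.png",b[:,:,::-1])
E
```

```text
[531.58519233  14.37354506  88.5023394 ] [-25.12201423   0.57566527  43.79720938] [-0.13491471  5.23651089 -0.13861322]
```

View pics/m7.png

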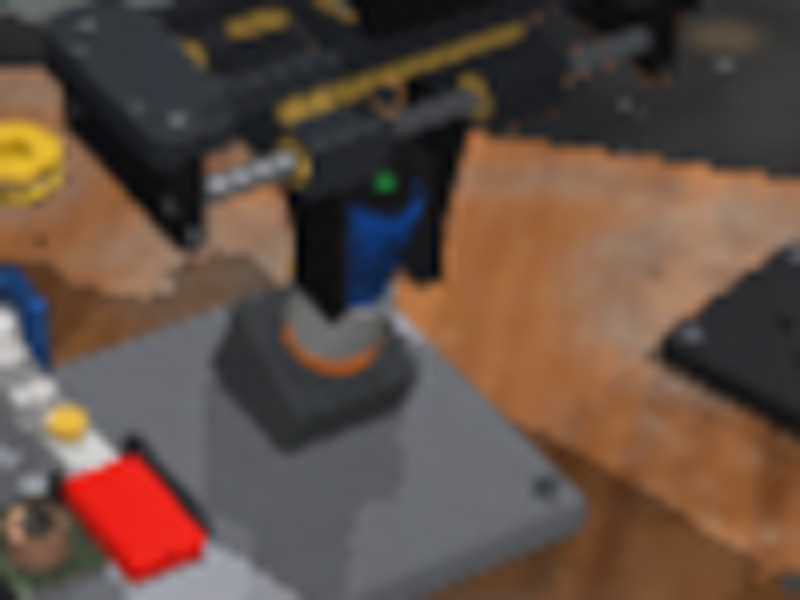

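Emit:
step_arm(increments=[{"tx": -0.05,"ty": 0.02,"tz": 0.11,"turn": 0},{"tx": 0,"ty": 0,"tz": 0,"turn": 0},{"tx": 0,"ty": 0,"tz": 0,"turn": 0},{"tx": 0,"ty": 0,"tz": 0,"turn": 0},{"tx": 0,"ty": 0,"tz": 0,"turn": 0}])

```text
time: 14.28
eef_pos: [531.5, 14.3, 88.7]
ee_rot: [-0.458, -3.107, 0.002]
ft_force: [-18.5, 1.7, 31.0]
width: 0.289
finger_force: 50.0
```

```bash
python3 - <<'E'
from h import *
from station import sensors
s=sensors.state();print(s["eef_pos"],s["ft_force"],s["moment"],s["finger_force"])
w=grab("scene","s8");X=cloud(w);h=cv2.cvtColor(w[0],cv2.COLOR_RGB2HSV);H,S,V=[h[...,i] for i in range(3)]
m=(H>45)&(H<80)&(S>110)&(V>50)&(abs(X[...,0]-520)<50)&(abs(X[...,1]-15)<50)&(X[...,2]>110)
k,l,st,c=cv2.connectedComponentsWithStats(m.astype(np.uint8))
F=np.array([549.7,7.3,65.5]);a=np.array([-.386,.124,.914]);top=F+(86-8)*a;q=w[3]@top+w[4];uv=w[2]@q
print([(st[i,4],c[i].round(1)) for i in range(1,k)],"lamp expected px",uv[:2]/uv[2])
F=np.array([549.7,7.3,65.5]);base=F-8*a
for e in(-.15,.15):
    b=a+e*np.array([-.952*.914,.306*.914,-.405]);q=w[2]@(w[3]@(base+86*b)+w[4]);print(e,q[:2]/q[2])
E
```

```text
[531.47647948  14.28944134  88.69657459] [-18.50941649   1.72894725  30.99067078] [-0.05339197  3.62667971 -0.11066583] 50.010494124144316
[(np.int32(6), array([292. , 113.5])), (np.int32(1), array([291., 119.])), (np.int32(1), array([295., 125.])), (np.int32(8), array([272.9, 172.1]))] lamp expected px [273.63533107 172.4632778 ]
-0.15 [271.20350417 168.26818874]
0.15 [276.09112614 176.69971379]
```

```bash
python3 -c "
from station import workorder
print(workorder.sign_off())"
```

```text
the job is handed in; nothing more can be done
None
```

The job is handed in, though sign-off gave no verdict: the lever is latched, and the coupler is still gripped at 50 N and pressed about 36 N onto the tilted port, by my measurements with the collar at its stop and the axis within about 0.03 rad.

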